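# Lay out one swivel lamp for assembly

### The arm

A 6-joint arm with a two-finger parallel gripper is mounted at the origin on the work surface. World frame = base frame: x ahead of the robot, y to its left, z up, the work surface at z = 0. Lengths are in m, angles in rad, forces in N, time in s.
With the tool pointing down it reaches from about 0.3 to 0.75 m from the base axis. Payload 8.5 kg.
Tool frame: the origin (TCP) lies midway between the tips of the shut fingers; the grasp point (between the pads) lies 19 mm behind it; z points along the fingers, x is the direction in which the jaws open and shut, and the axes are right-handed (so a half turn about z gives the same grasp; the last joint's range is limited). The gripper opens to 88 mm and grips with 3 to 60 N. Pads are 18 mm wide; open, the fingers measure 123 mm over their backs; the gripper's body (75 mm by 187 mm) begins 45 mm behind the grasp point.
Start: joints at [-1.472, 0.381, 1.297, -0, 1.464, -0.215], TCP at [0.17, -0.523, 0.239] pointing down, gripper open.
Joint ranges: [-3.11, 3.11], [-0.89, 2.33], [0.22, 2.48], [-1.42, 4.56], [0.17, 2.85], [-2.88, 2.88]. Speed limits (rad/s): [2.39, 2.39, 3.14, 3.14, 3.14, 3.14].

### API

Orientations are given as a rotation vector (axis times angle).
In Python, from bench import manip, optics, ticket gives the robot as it stands.
- The arm moves only by the tool send_rows, never from a script. Its arguments are lists of equal length, an entry for each row: "claw": the opening, from 0 (shut) to 1 (fully open); "travel": the shift along the tool's x, y, z in m, a list of three; "roll": the turn about the tool's z in rad. A call has exactly 8 rows; each row is the pose to reach, as a shift and turn from the pose measured when the call began, along the tool's axes at that moment; what a row does not reach only later rows make up. A row lasts 1/12 s, in which the tool goes at most 41.7 mm and 7.16 degrees, less where a joint would pass 70% of its speed; a pose out of reach is approached as far as the arm can. A call with a gripper value outside its range is refused whole. The fingers move at their own pace and stop on an object; "newtons" is the grip in N (left out, the last holds). Time passes only in rows, so rows that repeat a pose let the fingers close, or fill a call up. It gives the time, the measured TCP pose, the force and the opening at its end, in the units of the state.
- manip.get_state(): the state, without advancing time (a new reading comes with each control period).
- optics.capture(name): name is "scene" or "top"; returns a dict with "pixels" (384x512x3 uint8, red, green, blue), "fovy" (degrees; the focal length in pixels is half the picture's height over the tangent of half this angle, whatever the lens; pixels are square), "cx", "cy" (the principal point, pixels), "extrinsics" (4x4, takes a point from camera to world coordinates). Camera axes: x right, y down, z forward; pixel columns grow to the right and rows downward; lengths in m; the calibration is good to about 2 mm. A picture is of the moment at which its call begins. There is no depth.
- ticket.hand_in(): hands the job in, once; it reports no verdict.
The state is a dict: "t": time; "q": joint angles; "qvel": joint speeds; "joint_efforts": joint torques, N m; "tcp_pos": TCP position; "orientation": TCP orientation; "ft_force": force on the tool from outside, world axes, zero at the start; "ft_torque": the same for the moment, N m; "opening": opening from 0.0 (shut) to 1.0 (fully open).
Only numpy, scipy, OpenCV 4.12 (cv2) and the standard library are available. Lean on these libraries where they do the work, as an engineer would, in place of code of your own. Each camera call takes 0.05 s, during which the arm holds its last target. There are 200 camera calls.

### The job

Set out the parts of one swivel lamp for the assembler: lay the lamp head into its stand so that both end pins sit fully down in the slots, window upward, and put the collar flat in the middle of the bare round plate with the taller lens standing upright and centred on top of it. On the same plate, stand the shorter lens midway between the collar and the plate's upright pin, and lay the hexagonal nut flat on the opposite side of the collar, in line with the pin and the collar and about as far from the collar as the shorter lens is. Let go of everything and leave the screwdriver, tray and jar alone.

Things in the scene. Friction and masses are not known exactly. Their poses are not given: they have to be found in the camera images.
- lamp: Loose: grey lamp head, a box 44 (x) x 60 (y) x 44 mm (z), round glass window on top, a round steel pin at each end along its y axis (10 mm thick, 24 mm long, 108 mm tip to tip), pin axis 26 mm above the underside. Origin: centre of the underside, z up. 0.2 kg. Grip across the 44 mm width (x). Either end may go to either side of the stand.
- collar: Loose: a plain aluminium collar (thick ring lying flat), outer diameter 48 mm, hole 28 mm, 16 mm high. Origin: centre of the underside; z up. About 0.09 kg.
- tall_lens: Loose: the taller lens, a round aluminium foot 42 mm in diameter and 18 mm high carrying a pointed glass cone, 56 mm high in all, standing upright. Origin: centre of the underside; z up. About 0.07 kg.
- short_lens: Loose: the shorter lens, a round aluminium foot 32 mm in diameter and 16 mm high carrying a low glass dome, 29 mm high in all, standing upright. Origin: centre of the underside; z up. About 0.05 kg.
- nut: Loose: a flat steel hexagonal nut with a dark centre, 36 mm across flats, 41.6 mm across corners, 16 mm high. Origin: centre of the underside; z up; one pair of flats faces along its x axis (the others at 60 degree steps). About 0.1 kg.
- plate: Fixed: the bare round aluminium carrier plate, 200 mm in diameter, 8 mm thick, with one upright steel pin 12 mm thick that stands 32 mm above the plate near its rim. Origin: centre of the underside; the x axis points from the centre to the pin, whose axis is 86 mm from the centre. May be turned any way.
- stand: Fixed: lamp stand, dark base 60 (x) x 100 (y) x 8 mm, two upright grey cheeks 8 mm thick at y = +-42 mm. In each a slot open at the top, at x = 0: 14 mm wide, floor 40 mm above the bench, straight to 54 mm, then flaring to 30 mm at the top (68 mm). Seated, the lamp's pin axis is 45 mm and its underside 19 mm above the bench. Origin: centre of the underside; y runs cheek to cheek.
- screwdriver: Bystander, loose: a screwdriver lying beyond the work. Leave alone. Origin: middle of its underside.
- tray: Bystander, loose: an empty blue open tray 90 x 140 x 30 mm beyond the work. Leave alone. Origin: centre of the underside.
- jar: Bystander, loose: a closed white jar with a black cap, 52 mm in diameter and 60 mm high, beyond the work. Leave alone. Origin: centre of the underside.
There are look-alikes about, which are no part of the job. Leave any pink or yellow look-alike of the tall_lens alone.

How it is judged:
At the end, for the whole second after the job is handed in: Lamp pins down in both slots (4 mm), window up; collar on plate centre (12 mm); tall lens upright on it (9 mm); short lens 34-66 mm from plate centre towards the pin (14 mm off line); nut 34-84 mm the other way (15 mm); all flat or upright within 0.1 rad, released, at rest (x of lamp in the frame of stand between -0.012 and 0.012 m and y of lamp in the frame of stand between -0.012 and 0.012 m and z of lamp in the frame of stand between 0.012 and 0.0235 m and angle between the y axis of lamp and the y axis of stand, either way round below 0.12 rad and angle between lamp's own z axis and vertical below 0.35 rad and angle between lamp's own y axis and vertical between 1.5208 and 1.6208 rad and horizontal distance between collar and plate below 0.012 m and z of collar in the frame of plate between 0.005 and 0.011 m and horizontal distance between tall_lens and collar below 0.009 m and z of tall_lens in the frame of collar between 0.013 and 0.019 m and x of short_lens in the frame of plate between 0.034 and 0.066 m and y of short_lens in the frame of plate between -0.014 and 0.014 m and z of short_lens in the frame of plate between 0.005 and 0.011 m and x of nut in the frame of plate between -0.084 and -0.034 m and y of nut in the frame of plate between -0.015 and 0.015 m and z of nut in the frame of plate between 0.005 and 0.011 m and angle between each of collar, tall_lens, short_lens, nut's own z axis and vertical below 0.1 rad and linear speed of each of lamp, collar, tall_lens, short_lens, nut below 0.02 m/s and angular speed of each of lamp, collar, tall_lens, short_lens, nut below 0.3 rad/s); the robot touches nothing.
It fails at once if the screwdriver, tray or jar is moved by more than 20 mm (distance of any of screwdriver, tray, jar from where it was at the start of the episode above 0.02 m).
It also fails if it takes over 128 s, if anything falls off the work surface, if the arm or the gripper's body presses on something with over 40 N, if the wrist force passes 120 N, or if a joint passes its speed limit or range.

## Working session

There is one attempt and no reset: what is moved stays moved. The work goes in short steps, Python scripts to look and compute and a tool call to move; the robot and the scene stay as the last step left them, time stands still between calls to the robot, and variables do not carry over. Pictures are saved under pics/ and viewed, about 12 in all and at most 16, crops included, and the job is handed in when it is done.

Besides the shell and the picture viewer there is one more tool, called after ">>>" as a command line: name --pt "numbers of a row" for each row, then --argument value for the rest. send_rows: Moves the arm, as the interface text tells. Its arguments: {"type":"object","properties":{"claw":{"type":"array"},"travel":{"type":"array"},"roll":{"type":"array"},"newtons":{"type":"number"}},"required":["claw","travel","roll"]}

```bash
mkdir -p pics; cat > h.py <<'E'
import numpy as np, cv2
from bench import manip, optics, ticket
def cap(n):
    c=optics.capture(n); c['pixels']=np.asarray(c['pixels']); return c
def save(c,f,box=None,s=1):
    im=c['pixels']
    if box: im=im[box[1]:box[3],box[0]:box[2]]
    cv2.imwrite('pics/'+f,cv2.resize(im[:,:,::-1],None,fx=s,fy=s,interpolation=cv2.INTER_CUBIC))
def ray(c,u,v):
    f=192/np.tan(np.radians(c['fovy'])/2); E=np.array(c['extrinsics'])
    return E[:3,3],E[:3,:3]@np.array([(u-c['cx'])/f,(v-c['cy'])/f,1])
def at(c,u,v,z):
    o,d=ray(c,u,v); return (o+d*(z-o[2])/d[2])[:2]
def proj(c,p):
    f=192/np.tan(np.radians(c['fovy'])/2); E=np.array(c['extrinsics'])
    q=E[:3,:3].T@(np.array(p)-E[:3,3]); return q[:2]/q[2]*f+[c['cx'],c['cy']]
E
python3 - <<'E'
from h import *
for n in('scene','top'):
    c=cap(n); save(c,n+'0.png',s=1.5); print(n,c['fovy'],c['cx'],c['cy'],np.round(c['extrinsics'],3).tolist())
    np.save(n+'0.npy',c,allow_pickle=True)
print(manip.get_state())
E
```

```text
scene 49.8267250128545 252.37604640960126 192.34347354846312 [[-0.716, 0.538, -0.445, 1.112], [0.698, 0.546, -0.464, 0.472], [-0.007, -0.643, -0.766, 0.912], [0.0, 0.0, 0.0, 1.0]]
top 56.64759459510943 258.81168965940407 193.92957054126134 [[-0.015, -0.992, 0.126, 0.497], [-1.0, 0.018, 0.02, -0.054], [-0.022, -0.126, -0.992, 0.965], [0.0, 0.0, 0.0, 1.0]]
{'t': 0.1, 'q': array([-1.47229840e+00,  3.81111847e-01,  1.29812414e+00,  1.13253001e-05,
        1.46360679e+00, -2.15313134e-01]), 'qvel': array([ 1.45383915e-05, -1.31701323e-03, -4.65044531e-04,  3.20629161e-04,
        5.47842013e-04,  9.23402422e-04]), 'joint_efforts': array([ 3.17591206e-03, -4.38654077e+01, -2.24911058e+01,  7.14211073e-02,
        3.42483202e-02, -7.14677844e-05]), 'tcp_pos': array([ 0.16974661, -0.52289708,  0.23822904]), 'orientation': array([-2.54051734e+00,  1.84647213e+00,  1.29151713e-03]), 'ft_force': array([0.29779714, 0.82241464, 0.11919159]), 'ft_torque': array([0.00861948, 0.0039921 , 0.00311232]), 'opening': 1.00004231466822}
```

View pics/scene0.png

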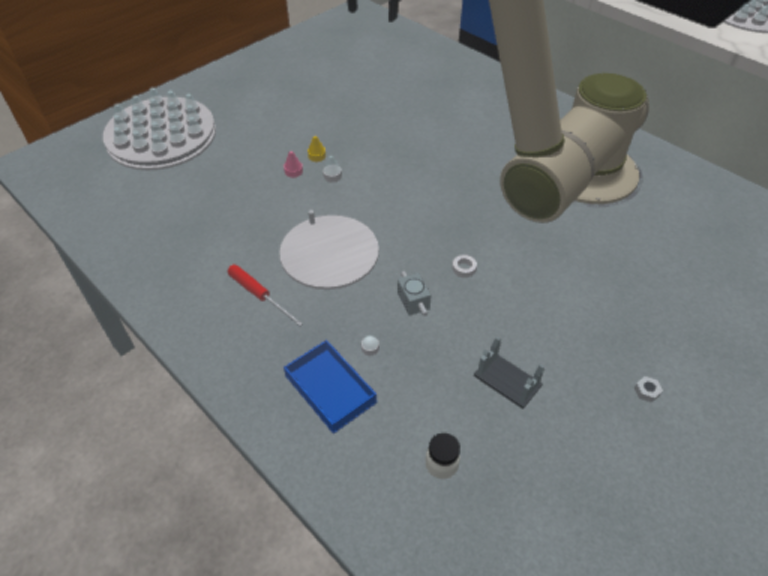

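View pics/top0.png

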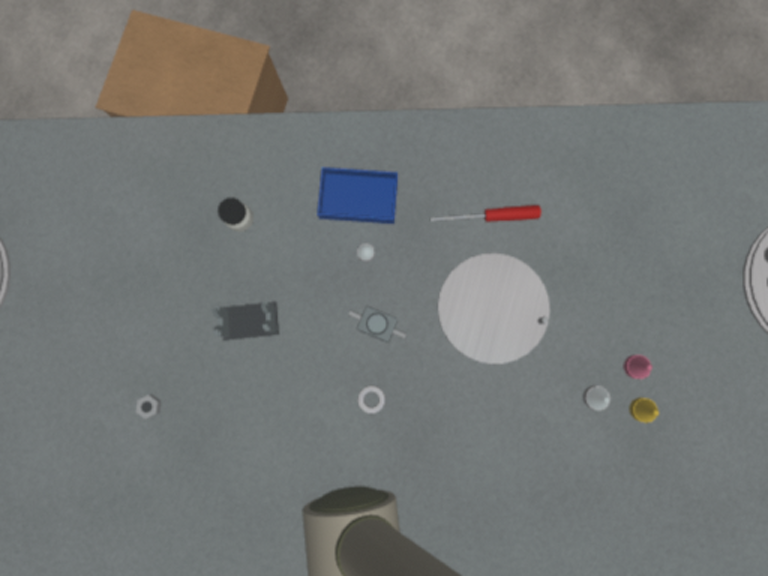

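Candidates for the tall lens (top view, 1.5x pixels): clear (598,398), pink (638,367), yellow (645,410). There are also small lenses on the far plates. By the description I take the clear one. Next I measure everything and check close crops.

```bash
python3 - <<'E'
from h import *
T=np.load('top0.npy',allow_pickle=True).item(); S=np.load('scene0.npy',allow_pickle=True).item()
def blobs(c):
    im=c['pixels'].astype(np.int16); bg=cv2.medianBlur(c['pixels'],101).astype(np.int16) if 0 else np.median(im[120:300,60:450].reshape(-1,3),0)
    d=np.abs(im-bg).max(2); m=(d>28).astype(np.uint8)
    return cv2.findContours(m,cv2.RETR_EXTERNAL,cv2.CHAIN_APPROX_NONE)[0]
for n,c in(('top',T),('scene',S)):
    print(n)
    for k in blobs(c):
        M=cv2.moments(k)
        if 15<M['m00']<9000:
            u,v=M['m10']/M['m00'],M['m01']/M['m00']
            if n=='top' and not(110<v<300): continue
            r=cv2.minAreaRect(k)
            print(np.round([u,v],1),int(M['m00']),np.round(r[0],1),np.round(r[1],1),round(r[2]),'z8',np.round(at(c,u,v,.008),3),'z16',np.round(at(c,u,v,.016),3))
def crop(c,u,v,r=25,s=8): return cv2.resize(c['pixels'][v-r:v+r,u-r:u+r,::-1],(400,290) if 0 else (260,260),interpolation=cv2.INTER_CUBIC)
A=np.hstack([crop(T,415,258,30),crop(T,251,215),crop(T,165,214)])
B=np.hstack([crop(S,215,105,30),crop(S,276,195),crop(S,339,248,30)])
cv2.imwrite('pics/crops.png',np.vstack([A,B]))
E
```

```text
top
[428.6 272.9] 234 [428.5 273. ] [16. 19.] 90 z8 [ 0.403 -0.474] z16 [ 0.403 -0.47 ]
[ 97.4 270.9] 104 [ 97.5 271. ] [12. 11.] 90 z8 [0.42  0.399] z16 [0.42  0.395]
[400.7 269. ] 48 [400.9 268.7] [ 6.8 14.1] 58 z8 [ 0.414 -0.402] z16 [ 0.414 -0.399]
[247.1 266.1] 220 [247.  266.5] [17. 16.] 90 z8 [ 0.426 -0.   ] z16 [ 0.427 -0.001]
[424.5 244.2] 204 [424.6 244.2] [18.3 14.5] 18 z8 [ 0.477 -0.469] z16 [ 0.477 -0.465]
[165. 214.] 712 [164.3 213.7] [21.8 41.3] 84 z8 [0.568 0.221] z16 [0.568 0.218]
[328.9 205.3] 4198 [329.  205.5] [73. 74.] 90 z8 [ 0.584 -0.222] z16 [ 0.583 -0.22 ]
[243.8 167.8] 65 [243.5 167.5] [9. 9.] 90 z8 [0.691 0.006] z16 [0.69  0.005]
[  2.2 181.9] 38 [  2. 181.] [ 4. 38.] 0 z8 [0.665 0.675] z16 [0.663 0.669]
[501.  194.5] 59 [501.9 190.1] [59.3 12.5] 84 z8 [ 0.605 -0.68 ] z16 [ 0.604 -0.675]
[506.8 185.1] 353 [506.  184.5] [57. 10.] 90 z8 [ 0.63  -0.698] z16 [ 0.629 -0.693]
[341.8 141.8] 306 [341.4 141.9] [ 9.7 37.4] 86 z8 [ 0.759 -0.264] z16 [ 0.756 -0.262]
[154.8 141.1] 267 [155.3 141.8] [21.2 17.7] 45 z8 [0.771 0.253] z16 [0.769 0.25 ]
[238. 130.] 1703 [237.
[... 690 characters left out ...]
 -0.266] z16 [ 0.758 -0.26 ]
[309.4 175.3] 130 [309.5 175.5] [11. 15.] 90 z8 [ 0.422 -0.005] z16 [ 0.428 -0.   ]
[219.1 167.1] 2357 [219. 167.] [46. 66.] 90 z8 [ 0.59  -0.217] z16 [ 0.594 -0.211]
[100.8 240. ] 1238 [111.  257.3] [352.7  18.1] 48 z8 [ 0.983 -0.237] z16 [ 0.984 -0.231]
[194.9 110.4] 128 [193.8 110.3] [16.4 11.6] 56 z8 [ 0.472 -0.477] z16 [ 0.478 -0.469]
[210.5 100. ] 137 [210.5  99. ] [16. 11.] 90 z8 [ 0.397 -0.483] z16 [ 0.403 -0.474]
[107.4  90.6] 892 [105.5  87.5] [45. 73.] 90 z8 [ 0.626 -0.787] z16 [ 0.63  -0.776]
[260.9   5.8] 85 [257.   7.] [14. 18.] 90 z8 [-0.221 -0.85 ] z16 [-0.209 -0.838]
[234.6   3.6] 45 [234.5   4. ] [8. 7.] 90 z8 [-0.149 -0.95 ] z16 [-0.138 -0.938]
```

View pics/crops.png

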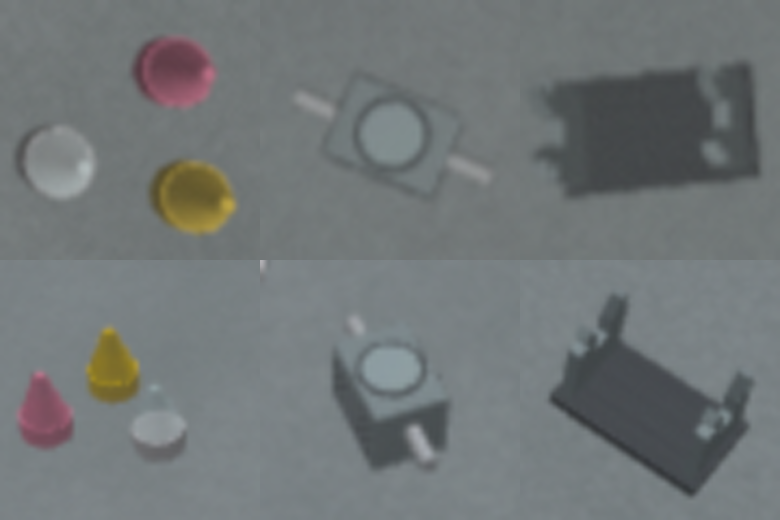

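The crop confirms the clear cone, top (398,265) native, as the tall lens. The pink and yellow ones are the look-alikes. Now positions.

```bash
cat >> h.py <<'E'
def go(x,y,z,yaw,label=''):
    from scipy.spatial.transform import Rotation as R
    s=manip.get_state(); M=R.from_rotvec(s['orientation']).as_matrix()
    t=M.T@(np.array([x,y,z])-s['tcp_pos']); cur=np.degrees(np.arctan2(M[1,0],M[0,0]))
    d=-((yaw-cur+90)%180-90)
    print(label,'travel',np.round(t,4),'roll',round(np.radians(d),3),'curyaw',round(cur,1),'q6',round(s['q'][5],2),'z',round(s['tcp_pos'][2],4))
E
python3 - <<'E'
from h import *
T=np.load('top0.npy',allow_pickle=True).item(); S=np.load('scene0.npy',allow_pickle=True).item()
p=lambda *a:print(*[np.round(x,4) if not isinstance(x,str) else x for x in a])
p('tall',at(T,398.4,265.4,.018),at(S,221.5,114.2,.018))
l1,l2=at(T,232.9,209.2,.026),at(T,270.2,225.1,.026)
p('lampwin',at(T,251.6,216.1,.044),at(S,250+(392-260)/5.2+.5,170+(368-260)/5.2,.044),'pins',l1,l2,np.hypot(*(l2-l1)),(l1+l2)/2,np.degrees(np.arctan2(*(l2-l1)[::-1])))
cs=[at(T,140+(a-520)/5.2,189+b/5.2,.008) for a,b in((567,197),(565,80),(760,175),(750,63))]
p('stand',*cs,np.mean(cs,0),'ang',[np.degrees(np.arctan2(*(cs[0]-cs[2])[::-1])),np.degrees(np.arctan2(*(cs[1]-cs[3])[::-1]))])
A=at(S,309+(552-520)/4.333,218+(398-260)/4.333,.008);B=at(S,309+(692-520)/4.333,218+(489-260)/4.333,.008);C=at(S,309+(750-520)/4.333,218+(426-260)/4.333,.008)
p('standS',A,B,C,(A+C)/2,np.hypot(*(A-B)),np.hypot(*(B-C)),np.degrees(np.arctan2(*(B-A)[::-1])))
# plate, top surface ellipse by bright threshold
for c,b in((T,(280,160,380,250)),(S,(180,135,260,200))):
    g=c['pixels'][b[1]:b[3],b[0]:b[2]].mean(2); m=(g>(g.max()*.8)).astype(np.uint8)
    k=max(cv2.findContours(m,cv2.RETR_EXTERNAL,cv2.CHAIN_APPROX_NONE)[0],key=cv2.contourArea); k=cv2.convexHull(k)
    e=cv2.fitEllipse(k); p('plate',np.array(e[0])+b[:2],e[1],at(c,e[0][0]+b[0],e[0][1]+b[1],.008))
def best(c,b):return
# pin: darkest-vs-plate px near
for c,u0,v0 in((T,361,213),(S,207,144)):
    g=c['pixels'][v0-8:v0+9,u0-8:u0+9].mean(2).astype(int); print(g)
# nut orientation
for c,u,v in((T,97.4,270.9),(S,432.3,258.2)):
    pts=[]
    im=c['pixels'].astype(int); m=(np.abs(im-np.median(im[120:300,60:450].reshape(-1,3),0)).max(2)>28)
    P=np.array([at(c,x,y,.016) for y in range(int(v)-10,int(v)+11) for x in range(int(u)-10,int(u)+11) if m[y,x]]); d=P-P.mean(0); r=np.hypot(*d.T); a=np.arctan2(d[:,1],d[:,0]); s=r>.012
    z=(r[s]**6*np.exp(6j*a[s])).sum(); p('nut corner dir mod60',P.mean(0),np.degrees(np.angle(z))/6, abs(z)/(r[s]**6).sum())
go(.556,-.007,.12,-23)
E
```

```text
tall [ 0.4238 -0.3933] [ 0.4282 -0.3878]
lampwin [ 0.5562 -0.0153] [ 0.5585 -0.0127] pins [0.5765 0.0348] [ 0.5329 -0.0631] 0.1072 [ 0.5547 -0.0142] -113.9864
stand [0.5341 0.2633] [0.5951 0.2658] [0.5439 0.1629] [0.6023 0.1687] [0.5688 0.2152] ang [95.5432 94.254 ]
standS [0.6049 0.1761] [0.5947 0.2706] [0.5375 0.269 ] [0.5712 0.2225] 0.0951 0.0572 96.1432
plate [328.9521 205.2908] [73.2885 74.9063] [ 0.5841 -0.2221]
plate [219.0112 166.775 ] [47.4549 66.0265] [ 0.589  -0.2184]
[[171 171 172 170 169 172 171 170 169 170 170 170 166 142 121 119 119]
 [170 171 171 169 170 171 170 169 169 170 169 169 167 145 124 118 120]
 [170 170 171 168 170 171 170 168 170 170 169 169 167 146 125 118 120]
 [171 171 169 169 170 170 168 168 169 170 169 169 166 144 124 118 120]
 [171 171 170 168 169 169 169 168 169 168 168 169 167 141 122 119 119]
 [170 170 169 169 170 169 166 165 164 155 159 167 163 138 122 120 119]
 [170 169 169 169 169 166 150 138 135 139 152 160 158 136 123 120 118]
 [169 170 168 170 167 151 119  99 113 141 153 156 150 131 123 120 119]
 [170 169 169 169 165 134  94  83 112 145 157 15
[... 1277 characters left out ...]
169 174 174 175 178 178]
 [129 131 131 134 139 146 151 120  99  98 118 171 177 177 178 178 178]
 [130 132 138 147 162 173 168 127 101  98 115 168 177 177 178 177 177]
 [137 146 161 174 176 177 171 144 109 105 120 163 176 177 177 178 179]
 [160 174 177 178 178 179 177 167 138 135 150 174 179 180 179 178 178]
 [176 179 178 178 178 178 178 178 174 175 176 179 178 179 179 179 180]
 [179 179 178 178 179 179 180 180 180 179 179 179 179 180 180 180 180]
 [179 180 179 180 180 180 180 180 179 180 180 181 180 180 180 180 181]]
nut corner dir mod60 [0.4203 0.3954] 0.459 0.2079
nut corner dir mod60 [0.4244 0.3961] -8.9708 0.095
 travel [-0.3713 -0.5266  0.1188] roll -0.856 curyaw -72.0 q6 -0.22 z 0.2382
```

>>> send_rows --claw '[0.8,0.8,0.8,0.8,0.8,0.8,0.8,0.8]' --pt "-0.186 -0.263 0.04" --pt "-0.186 -0.263 0.04" --pt "-0.186 -0.263 0.04" --pt "-0.186 -0.263 0.04" --pt "-0.186 -0.263 0.04" --pt "-0.186 -0.263 0.04" --pt "-0.186 -0.263 0.04" --pt "-0.186 -0.263 0.04" --roll '[-0.1,-0.2,-0.3,-0.4,-0.5,-0.6,-0.7,-0.75]' --newtons 25

```text
t: 0.77
tcp_pos: [0.3633, -0.2622, 0.1981]
orientation: [-3.042, 0.779, 0.001]
ft_force: [1.0, -0.2, -1.0]
opening: 0.801
```

```bash
python3 -c "
from h import *
T=np.load('top0.npy',allow_pickle=True).item(); S=np.load('scene0.npy',allow_pickle=True).item()
print(at(S,207.2,140.2,.04),at(S,207.5,148,.008),at(T,362.3,213,.04),at(T,360.2,213.4,.008))
go(.5565,-.014,.12,-24)"
```

```text
[ 0.55889779 -0.30447884] [ 0.56107865 -0.30493857] [ 0.55972785 -0.30146873] [ 0.5609324  -0.30440088]
 travel [ 0.0503 -0.3103  0.0785] roll -0.082 curyaw -28.7 q6 -0.39 z 0.1981
```

>>> send_rows --claw '[0.8,0.8,0.8,0.8,0.8,0.8,0.8,0.8]' --pt "0.05 -0.31 0.078" --pt "0.05 -0.31 0.078" --pt "0.05 -0.31 0.078" --pt "0.05 -0.31 0.078" --pt "0.05 -0.31 0.078" --pt "0.05 -0.31 0.078" --pt "0.05 -0.31 0.078" --pt "0.05 -0.31 0.078" --roll '[-0.08,-0.08,-0.08,-0.08,-0.08,-0.08,-0.08,-0.08]'

```text
t: 1.43
tcp_pos: [0.557, -0.0115, 0.1195]
orientation: [-3.07, 0.655, 0.003]
ft_force: [0.4, -0.2, 0.2]
opening: 0.8
```

```bash
python3 -c "
from h import *
go(.5565,-.014,.01,-24)"
```

```text
travel [0.0008 0.0026 0.1095] roll -0.001 curyaw -24.1 q6 0.19 z 0.1195
```

>>> send_rows --claw '[0.8,0.8,0.8,0.8,0.8,0.4,0.3,0.3]' --pt "0.001 0.003 0.03" --pt "0.001 0.003 0.06" --pt "0.001 0.003 0.09" --pt "0.001 0.003 0.109" --pt "0.001 0.003 0.109" --pt "0.001 0.003 0.109" --pt "0.001 0.003 0.109" --pt "0.001 0.003 0.109" --roll '[0,0,0,0,0,0,0,0]'

```text
t: 2.1
tcp_pos: [0.5574, -0.0146, 0.012]
orientation: [-3.07, 0.655, -0.002]
ft_force: [0.0, 0.4, 1.0]
opening: 0.598
```

>>> send_rows --claw '[0.3,0.3,0.3,0.3,0.3,0.3,0.3,0.3]' --pt "0 0 0" --pt "0 0 0" --pt "0 0 0" --pt "0 0 0" --pt "0 0 -0.03" --pt "0 0 -0.06" --pt "0 0 -0.09" --pt "0 0 -0.11" --roll '[0,0,0,0,0,0,0,0]'

```text
t: 2.77
tcp_pos: [0.5576, -0.0149, 0.125]
orientation: [-3.071, 0.655, -0.006]
ft_force: [0.4, 0.7, -1.1]
opening: 0.5
```

```bash
python3 -c "
from h import *
go(.570,.219,.12,5.3)
c=cap('scene');save(c,'lift1.png',(150,90,450,340),2.4)"
```

```text
travel [-0.0841 -0.2186  0.0054] roll -0.513 curyaw -24.1 q6 0.18 z 0.125
```

View pics/lift1.png

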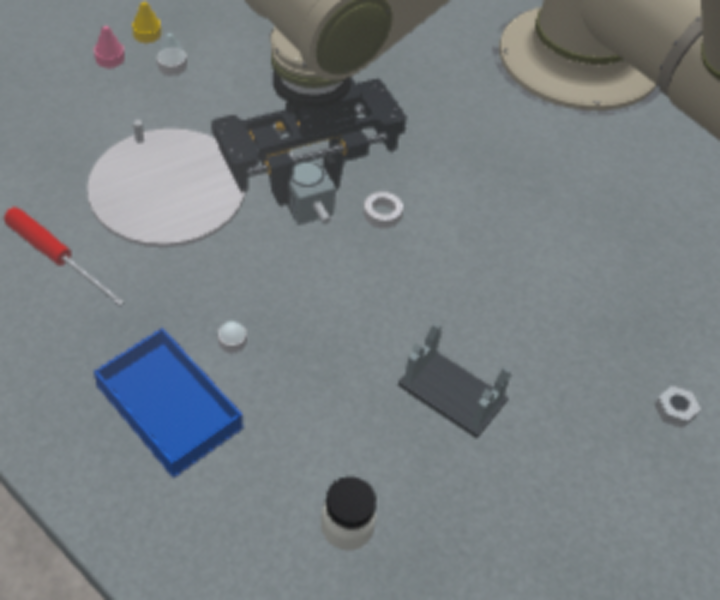

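The lamp is held level between the jaws at crop pixel (312,190). I carry it over the stand.

>>> send_rows --claw '[0.3,0.3,0.3,0.3,0.3,0.3,0.3,0.3]' --pt "-0.01 -0.027 0.005" --pt "-0.021 -0.055 0.005" --pt "-0.032 -0.082 0.005" --pt "-0.042 -0.11 0.005" --pt "-0.053 -0.137 0.005" --pt "-0.063 -0.164 0.005" --pt "-0.074 -0.192 0.005" --pt "-0.084 -0.219 0.005" --roll '[-0.06,-0.13,-0.19,-0.26,-0.32,-0.38,-0.45,-0.513]'

```text
t: 3.48
tcp_pos: [0.5711, 0.2206, 0.1224]
orientation: [3.137, 0.152, 0.014]
ft_force: [0.1, -0.4, -2.7]
opening: 0.496
```

```bash
python3 -c "
from h import *
go(.570,.219,.07,5.3)"
```

```text
travel [-0.0017  0.0014  0.0524] roll 0.004 curyaw 5.5 q6 0.08 z 0.1224
```

>>> send_rows --claw '[0.3,0.3,0.3,0.3,0.3,0.3,0.3,0.3]' --pt "-0.001 0.001 0.02" --pt "-0.002 0.001 0.04" --pt "-0.002 0.001 0.054" --pt "-0.002 0.001 0.054" --pt "-0.002 0.001 0.054" --pt "-0.002 0.001 0.054" --pt "-0.002 0.001 0.054" --pt "-0.002 0.001 0.054" --roll '[0,0,0,0,0,0,0,0]'

```text
t: 4.15
tcp_pos: [0.5701, 0.2193, 0.0693]
orientation: [3.137, 0.151, 0.016]
ft_force: [-0.7, -0.0, -1.9]
opening: 0.495
```

```bash
python3 -c "
from h import *
go(.570,.219,.055,5.3)
c=cap('scene');A=c['pixels'][205:275,295:395];c=cap('top');B=c['pixels'][180:250,120:220]
cv2.imwrite('pics/over.png',cv2.resize(np.vstack([A,B])[:,:,::-1],None,fx=4.2,fy=4.2,interpolation=cv2.INTER_CUBIC))"
```

```text
travel [-0.0003  0.0003  0.0143] roll 0.004 curyaw 5.5 q6 0.08 z 0.0693
```

View pics/over.png

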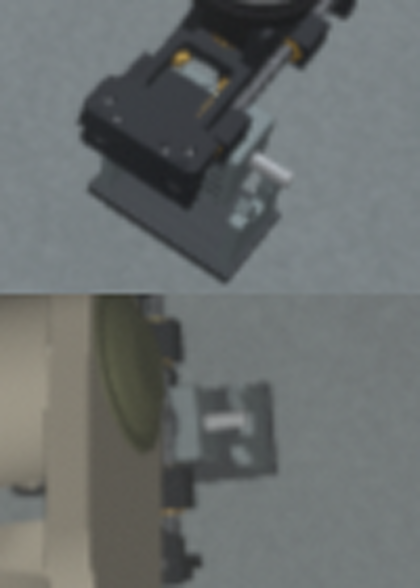

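```bash
python3 -c "
from h import *
c=cap('top');b=c['pixels'][195:230,155:190].mean(2)
print(np.round(at(c,173.6,210.5,.083),4),[np.round(at(c,177.9,v,.061),4) for v in (204.5,211.4,218.3)])
print(b[6:28,10:30].astype(int))"
```

```text
[0.571  0.1777] [array([0.588 , 0.1726]), array([0.5703, 0.1724]), array([0.5527, 0.1721])]
[[110 104 105 112 114 115 116 108 104 105 111 114 115 106 101  98  91  86
   87 102]
 [111  96  91  97  98  97  96  89  87  96 106 108 107  96  86  81  79  74
   74  93]
 [116  96  83  82  83  79  77  74  76  93 102 102  94  88  83  80  78  74
   72  91]
 [117  99  83  79  79  76  72  72  74  94 103 104  91  83  82  79  78  77
   75  86]
 [117 103  85  80  79  76  72  73  74  89 103 105  95  84  80  79  79  77
   77  84]
 [118 105  88  81  79  76  73  70  73  83 100 106 102  88  80  80  79  76
   76  83]
 [118 109  90  80  79  79  76  76  77  83  96 104 105  92  84  80  80  78
   73  80]
 [120 113  93  87  96 101 104 106 109 113 117 121 123 107 100  89  81  78
   74  76]
 [120 115  96 103 123 132 135 137 140 142 142 142 140 119 113  96  82  78
   75  75]
 [120 116  97 110 136 148 149 149 148 147 146 145 144 124 115  96  81  78
   74  74]
 [120 117  97 104 131 140 136 133 127 121 119 119 126 121 117  95  81  79
   74  69]
 [121 116  96  92 107 110 103  96  91  85  83  84 108 117 116  97  84  80
[... 162 characters left out ...]
  80  81
   74  72]
 [119 117  98  83  79  77  76  73  72  72  78  80  83  81  80  80  79  80
   76  73]
 [120 117 102  85  79  77  77  75  72  79  97 105 106  92  82  81  79  79
   76  73]
 [120 119 104  87  79  77  77  72  73  79 108 120 119 104  91  83  81  79
   77  73]
 [115 112  98  86  83  81  78  74  72  74 103 118 122 115 102  88  81  79
   78  78]
 [ 94  92  83  79  81  80  77  73  71  73  88 107 117 118 106  88  81  80
   76  75]
 [ 68  72  72  72  74  75  72  71  71  71  74  89 100 102  95  86  83  80
   77  74]
 [ 58  66  71  71  71  72  72  71  72  71  71  76  80  81  80  80  79  77
   75  73]
 [ 54  65  70  72  70  72  72  70  71  71  72  71  72  74  75  75  76  79
   78  79]]
```

>>> send_rows --claw '[0.3,0.3,0.3,0.3,0.3,0.3,0.3,0.3]' --pt "0 0.002 0.005" --pt "0 0.002 0.01" --pt "0 0.002 0.015" --pt "0 0.002 0.02" --pt "0 0.002 0.025" --pt "0 0.002 0.03" --pt "0 0.002 0.034" --pt "0 0.002 0.036" --roll '[0,0,0,0,0,0,0,0]'

```text
t: 4.97
tcp_pos: [0.5702, 0.2173, 0.0322]
orientation: [3.137, 0.151, 0.013]
ft_force: [-4.0, -0.7, 12.6]
opening: 0.501
```

```bash
python3 -c "
from h import *
s=manip.get_state();print(s['tcp_pos'],s['ft_force'],s['ft_torque'])
c=cap('scene');A=c['pixels'][205:275,295:395];c=cap('top');B=c['pixels'][180:250,120:220]
cv2.imwrite('pics/in.png',cv2.resize(np.vstack([A,B])[:,:,::-1],None,fx=4.2,fy=4.2,interpolation=cv2.INTER_CUBIC))"
```

```text
[0.5701678  0.21729001 0.0321928 ] [-4.01809087 -0.66886556 12.61801892] [-0.13233686  0.5431946  -0.02582503]
```

View pics/in.png

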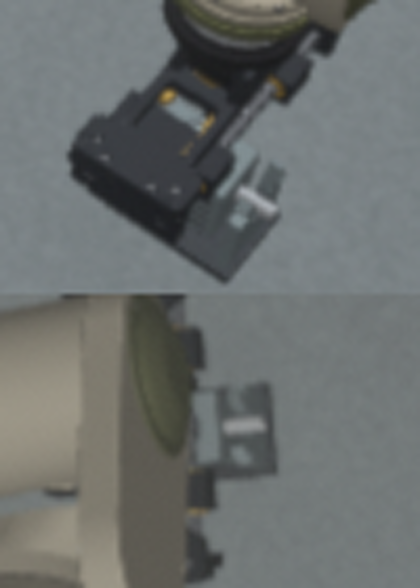

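The pin sits between the horns of the cheek and there is floor contact at z=0.032. I release and go up.

>>> send_rows --claw '[0.55,0.65,0.7,0.7,0.7,0.7,0.7,0.7]' --pt "0 0 0" --pt "0 0 0" --pt "0 0 0" --pt "0 0 -0.02" --pt "0 0 -0.05" --pt "0 0 -0.08" --pt "0 0 -0.11" --pt "0 0 -0.12" --roll '[0,0,0,0,0,0,0,0]'

```text
t: 5.73
tcp_pos: [0.5706, 0.2177, 0.1575]
orientation: [-3.137, -0.152, -0.026]
ft_force: [-0.1, -0.3, -0.5]
opening: 0.697
```

```bash
python3 -c "
from h import *
go(.6895,.004,.12,-17)"
```

```text
travel [0.0971 0.2242 0.0392] roll 0.393 curyaw 5.5 q6 0.08 z 0.1575
```

>>> send_rows --claw '[0.7,0.7,0.6,0.54,0.54,0.54,0.54,0.54]' --pt "0.013 0.03 0.005" --pt "0.027 0.062 0.01" --pt "0.041 0.095 0.015" --pt "0.055 0.127 0.02" --pt "0.069 0.16 0.025" --pt "0.083 0.192 0.03" --pt "0.097 0.224 0.039" --pt "0.097 0.224 0.039" --roll '[0.06,0.12,0.18,0.24,0.3,0.36,0.39,0.39]'

```text
t: 6.4
tcp_pos: [0.6907, -0.0016, 0.1171]
orientation: [-3.104, 0.47, -0.022]
ft_force: [-0.3, -0.7, -0.3]
opening: 0.539
```

```bash
python3 -c "
from h import *
go(.6895,.004,.004,-17)
S=cap('scene');T=cap('top');A=S['pixels'][205:275,295:395];B=T['pixels'][180:250,120:220]
cv2.imwrite('pics/lamp.png',cv2.resize(np.vstack([A,B])[:,:,::-1],None,fx=4.2,fy=4.2,interpolation=cv2.INTER_CUBIC))"
```

```text
travel [-0.0044 -0.0045  0.1131] roll -0.004 curyaw -17.2 q6 0.13 z 0.1171
```

View pics/lamp.png

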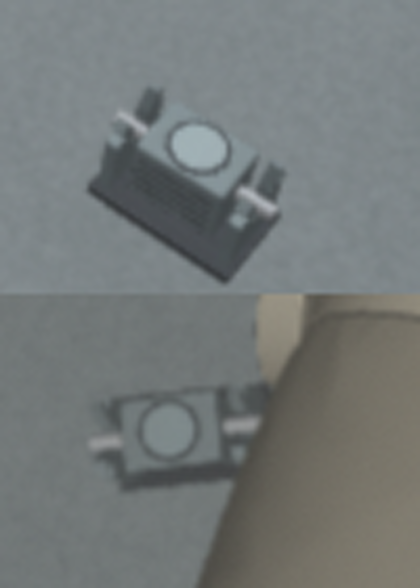

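The lamp lies in both slots with the window up. Now the short lens.

>>> send_rows --claw '[0.54,0.54,0.54,0.54,0.54,0.54,0.54,0.54]' --pt "-0.004 -0.004 0.02" --pt "-0.004 -0.004 0.045" --pt "-0.004 -0.004 0.07" --pt "-0.004 -0.004 0.08" --pt "-0.004 -0.004 0.095" --pt "-0.004 -0.004 0.105" --pt "-0.004 -0.004 0.112" --pt "-0.004 -0.004 0.112" --roll '[0,0,0,0,0,0,0,0]' --newtons 20

```text
t: 7.17
tcp_pos: [0.6876, 0.0089, 0.0057]
orientation: [-3.104, 0.46, -0.019]
ft_force: [0.6, 0.2, 0.2]
opening: 0.541
```

>>> send_rows --claw '[0.25,0.25,0.25,0.25,0.25,0.25,0.25,0.25]' --pt "0 0 0" --pt "0 0 0" --pt "0 0 0" --pt "0 0 0" --pt "0 0 0" --pt "0 0 -0.02" --pt "0 0 -0.05" --pt "0 0 -0.08" --roll '[0,0,0,0,0,0,0,0]'

```text
t: 7.83
tcp_pos: [0.686, 0.0087, 0.0859]
orientation: [-3.104, 0.46, -0.016]
ft_force: [0.2, -0.2, -0.8]
opening: 0.342
```

```bash
python3 -c "
from h import *
C=np.array([.5865,-.220]);a=np.radians(-107.5);d=np.array([np.cos(a),np.sin(a)]);P=C+.05*d;print(P,C-.053*d)
go(*P,.10,-17.5)"
```

```text
[ 0.57146471 -0.26768585] [ 0.60243741 -0.169453  ]
 travel [-0.0292  0.2977 -0.0159] roll 0.011 curyaw -16.9 q6 0.13 z 0.0859
```

```bash
python3 -c "
from h import *
print(manip.get_state()['opening'])
c=cap('scene');u,v=proj(c,[.686,.0087,.09]).astype(int);print(u,v);save(c,'sl.png',(u-50,v-50,u+50,v+50),5)"
```

```text
0.34177288696428854
247 210
```

View pics/sl.png

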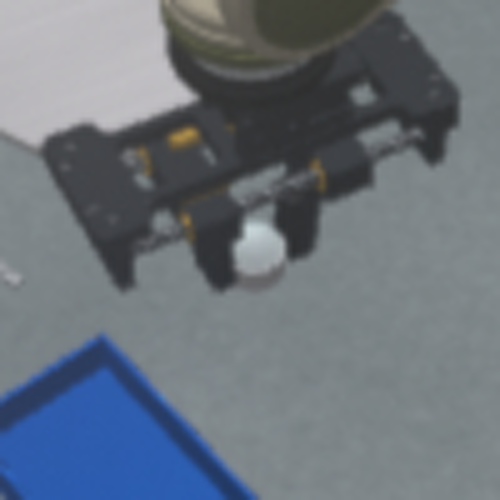

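```bash
python3 -c "
from h import *
c=cap('scene');print(at(c,249.3,209.5,.1),at(c,249.4,212,.09))
b=c['pixels'][190:230,230:270].astype(int); m=(b.min(2)>150)
ys,xs=np.nonzero(m);print(xs.mean()+230,ys.mean()+190,len(xs),xs.min()+230,xs.max()+230,ys.min()+190,ys.max()+190)
b=c['pixels'][200:224,236:262].mean(2).astype(int);print(b)
c=cap('top');u,v=proj(c,[.686,.009,.09]).astype(int);save(c,'sl2.png',(u-50,v-50,u+50,v+50),5)"
```

```text
[0.68508196 0.01427817] [0.68510831 0.01447998]
247.44444444444446 207.72222222222223 72 243 252 203 212
[[ 67  68  67  67  67  66  66  65  67  87 100 108 126 127 119  73  52  49
   49  50  49  50  51  62  98 127]
 [ 67  67  67  66  64  62  59  57  78 123 129 130 132 130 119  65  51  50
   50  49  49  50  51  68 108 127]
 [ 66  65  64  60  57  55  52  54  83 137 145 146 143 135 121  65  51  50
   49  50  50  50  52  71 113 129]
 [ 61  59  56  55  53  53  52  57  98 173 186 185 175 156 132  69  52  51
   50  50  49  50  53  77 124 130]
 [ 54  54  52  52  53  52  52  59 106 188 203 202 196 186 162  96  57  50
   50  50  50  51  53  79 126 130]
 [ 53  52  52  52  52  52  58  77 108 174 200 200 195 189 177 143  82  54
   51  50  49  51  56  84 127 130]
 [ 53  52  53  52  52  55  80 127 147 187 193 192 187 184 180 167 124  67
   50  49  49  52  57  88 130 131]
 [ 52  52  52  52  53  60 103 169 179 185 184 184 180 178 177 174 162  90
   53  49  50  51  64  99 130 131]
 [ 52  52  52  51  51  58 101 165 174 175 177 176 173 171 171 170 163  98
   55  49  50  55  75 113 131 132]
 [ 53  52  51 
[... 921 characters left out ...]
30 130 130
  132 131 130 132 131 131 130 128]
 [130 130 130 130 128 130 132 132 131 131 131 130 130 130 132 133 133 132
  131 132 132 132 133 132 131 129]
 [129 129 130 131 130 131 131 132 131 131 131 132 131 131 132 133 133 131
  131 130 131 130 131 131 130 130]
 [129 129 130 130 131 132 133 133 131 133 131 131 130 131 131 130 131 131
  130 129 129 129 129 129 129 131]
 [128 128 130 131 132 132 131 133 132 132 131 130 131 132 130 129 130 129
  130 129 129 129 128 127 128 130]
 [126 128 130 134 135 134 132 132 132 132 131 130 131 132 130 130 129 127
  128 129 130 128 127 129 129 129]
 [127 128 131 133 134 134 133 133 132 131 131 130 131 130 130 130 129 127
  127 128 131 129 128 129 130 129]]
```

View pics/sl2.png

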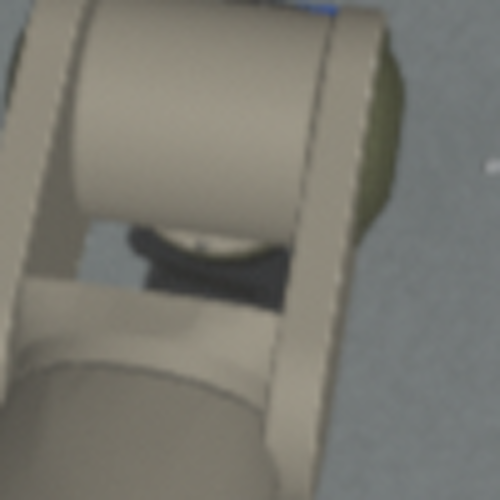

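The lens is held off centre: its centre is at about (0.685,0.014) and the TCP at (0.686,0.009). I correct for that when placing.

>>> send_rows --claw '[0.25,0.25,0.25,0.25,0.25,0.25,0.25,0.25]' --pt "-0.002 0.03 -0.01" --pt "-0.007 0.07 -0.016" --pt "-0.012 0.11 -0.016" --pt "-0.017 0.15 -0.016" --pt "-0.021 0.19 -0.016" --pt "-0.025 0.23 -0.016" --pt "-0.027 0.27 -0.016" --pt "-0.028 0.303 -0.016" --roll '[0.01,0.01,0.01,0.01,0.01,0.01,0.01,0.01]'

```text
t: 8.65
tcp_pos: [0.5706, -0.2754, 0.1003]
orientation: [-3.1, 0.477, -0.023]
ft_force: [1.6, -0.7, -0.3]
opening: 0.344
```

>>> send_rows --claw '[0.25,0.25,0.25,0.25,0.25,0.25,0.25,0.25]' --pt "0 0 0" --pt "0 0 0" --pt "0 0 0" --pt "0 0 0.01" --pt "0 0 0.02" --pt "0 0 0.03" --pt "0 0 0.03" --pt "0 0 0.03" --roll '[0,0,0,0,0,0,0,0]'

```text
t: 9.32
tcp_pos: [0.5709, -0.2745, 0.0693]
orientation: [-3.1, 0.476, -0.02]
ft_force: [0.5, -0.2, -1.4]
opening: 0.342
```

```bash
python3 -c "
from h import *
go(.572,-.273,.0135,-17.5)
c=cap('scene');u,v=proj(c,[.572,-.27,.06]).astype(int);print(u,v);save(c,'sl3.png',(u-40,v-40,u+60,v+60),5)"
```

```text
travel [-0.0001 -0.0014  0.0558] roll 0.001 curyaw -17.5 q6 -0.34 z 0.0693
210 142
```

View pics/sl3.png

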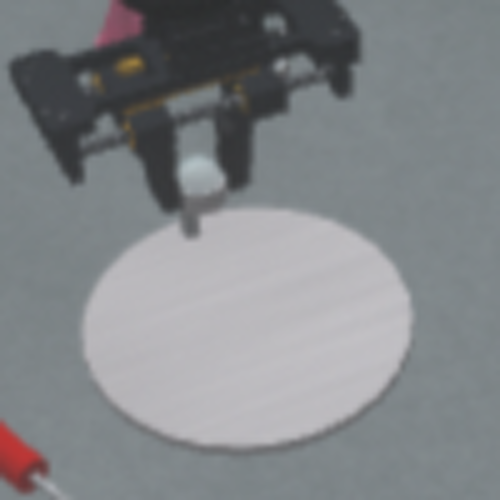

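```bash
python3 -c "
from h import *
c=cap('scene');print(at(c,210.6,139.4,.075),at(c,210.4,136.5,.082),proj(c,[.5713,-.268,.072]))"
```

```text
[ 0.57169448 -0.26886602] [ 0.56846178 -0.27264644] [210.97651709 140.22669083]
```

Consistent with the intended (0.571,-0.268). I lower it.

>>> send_rows --claw '[0.25,0.25,0.25,0.25,0.25,0.25,0.25,0.25]' --pt "0 -0.001 0.015" --pt "0 -0.001 0.03" --pt "0 -0.001 0.042" --pt "0 -0.001 0.048" --pt "0 -0.001 0.052" --pt "0 -0.001 0.054" --pt "0 -0.001 0.056" --pt "0 -0.001 0.057" --roll '[0,0,0,0,0,0,0,0]'

```text
t: 10.08
tcp_pos: [0.5728, -0.2744, 0.0145]
orientation: [-3.101, 0.477, -0.025]
ft_force: [-3.4, 1.9, 11.1]
opening: 0.341
```

>>> send_rows --claw '[0.4,0.5,0.55,0.55,0.55,0.55,0.55,0.55]' --pt "0 0 0" --pt "0 0 0" --pt "0 0 0" --pt "0 0 0" --pt "0 0 -0.03" --pt "0 0 -0.06" --pt "0 0 -0.09" --pt "0 0 -0.13" --roll '[0,0,0,0,0,0,0,0]'

```text
t: 10.75
tcp_pos: [0.5699, -0.274, 0.1443]
orientation: [-3.1, 0.477, -0.02]
ft_force: [0.5, 0.7, 0.2]
opening: 0.547
```

```bash
python3 -c "
from h import *
go(.422,.3955,.12,26)
go(.427,-.0,.12,-17)
c=cap('scene');u,v=proj(c,[.572,-.27,.03]).astype(int);print(u,v);save(c,'sl4.png',(u-30,v-30,u+70,v+70),5)"
```

```text
travel [-0.3425 -0.5939  0.0247] roll -0.759 curyaw -17.5 q6 -0.34 z 0.1443
 travel [-0.2189 -0.2182  0.0233] roll -0.009 curyaw -17.5 q6 -0.34 z 0.1443
211 150
```

View pics/sl4.png

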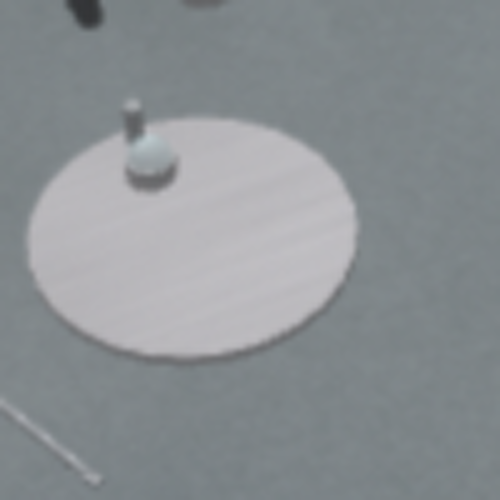

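The short lens stands upright on the plate by the pin. On to the nut.

>>> send_rows --claw '[0.6,0.6,0.6,0.6,0.6,0.6,0.6,0.6]' --pt "-0.015 -0.025 0" --pt "-0.034 -0.06 0" --pt "-0.054 -0.095 0" --pt "-0.075 -0.13 0" --pt "-0.095 -0.165 0" --pt "-0.115 -0.2 0" --pt "-0.135 -0.235 0" --pt "-0.155 -0.27 0" --roll '[-0.05,-0.1,-0.15,-0.2,-0.25,-0.3,-0.35,-0.37]'

```text
t: 11.47
tcp_pos: [0.5051, 0.0299, 0.1508]
orientation: [3.133, 0.106, 0.04]
ft_force: [1.5, -0.6, 0.6]
opening: 0.601
```

```bash
python3 -c "
from h import *
c=cap('scene');P=at(c,211.2,153,.024);C=np.array([.5865,-.220]);a=np.radians(-107.5);d=np.array([np.cos(a),np.sin(a)]);print(P,(P-C)@d,(P-C)@[-d[1],d[0]])
go(.422,.3955,.12,26)"
```

```text
[ 0.576976   -0.26650329] 0.0472148992464323 0.004900613948629148
 travel [-0.0555 -0.3647  0.0278] roll -0.382 curyaw 4.1 q6 -0.24 z 0.1507
```

>>> send_rows --claw '[0.6,0.6,0.6,0.6,0.6,0.6,0.6,0.6]' --pt "-0.007 -0.04 0.003" --pt "-0.013 -0.08 0.006" --pt "-0.019 -0.12 0.01" --pt "-0.025 -0.16 0.013" --pt "-0.032 -0.2 0.016" --pt "-0.038 -0.24 0.02" --pt "-0.044 -0.28 0.024" --pt "-0.05 -0.32 0.027" --roll '[-0.06,-0.12,-0.18,-0.24,-0.3,-0.36,-0.38,-0.38]'

```text
t: 12.18
tcp_pos: [0.4299, 0.3533, 0.1208]
orientation: [3.054, 0.703, 0.036]
ft_force: [0.8, -0.0, -0.1]
opening: 0.601
```

```bash
python3 -c "
from h import *
go(.422,.3955,.06,26)"
```

```text
travel [ 0.0101 -0.0422  0.0605] roll -0.001 curyaw 26.0 q6 0.03 z 0.1208
```

>>> send_rows --claw '[0.6,0.6,0.6,0.6,0.6,0.6,0.6,0.6]' --pt "0.005 -0.02 0.02" --pt "0.01 -0.042 0.04" --pt "0.01 -0.042 0.06" --pt "0.01 -0.042 0.06" --pt "0.01 -0.042 0.06" --pt "0.01 -0.042 0.06" --pt "0.01 -0.042 0.06" --pt "0.01 -0.042 0.06" --roll '[0,0,0,0,0,0,0,0]'

```text
t: 12.85
tcp_pos: [0.4227, 0.395, 0.0618]
orientation: [3.054, 0.702, 0.039]
ft_force: [-0.2, -0.2, 0.2]
opening: 0.602
```

```bash
python3 -c "
from h import *
go(.422,.3955,.004,26)"
```

```text
travel [-0.0017 -0.0015  0.0577] roll -0.002 curyaw 25.9 q6 0.11 z 0.0618
```

>>> send_rows --claw '[0.6,0.6,0.6,0.6,0.6,0.6,0.6,0.6]' --pt "-0.001 -0.001 0.02" --pt "-0.002 -0.001 0.04" --pt "-0.002 -0.001 0.05" --pt "-0.002 -0.001 0.057" --pt "-0.002 -0.001 0.058" --pt "-0.002 -0.001 0.058" --pt "-0.002 -0.001 0.058" --pt "-0.002 -0.001 0.058" --roll '[0,0,0,0,0,0,0,0]'

```text
t: 13.52
tcp_pos: [0.4224, 0.3952, 0.0046]
orientation: [3.055, 0.702, 0.041]
ft_force: [0.1, -0.2, 0.3]
opening: 0.598
```

>>> send_rows --claw '[0.3,0.3,0.3,0.3,0.3,0.3,0.3,0.3]' --pt "0 0 0" --pt "0 0 0" --pt "0 0 0" --pt "0 0 0" --pt "0 0 0" --pt "0 0 0" --pt "0 0 0" --pt "0 0 0" --roll '[0,0,0,0,0,0,0,0]' --newtons 30

```text
t: 14.18
tcp_pos: [0.4225, 0.3953, 0.005]
orientation: [3.055, 0.702, 0.042]
ft_force: [-1.3, -0.9, 5.9]
opening: 0.402
```

>>> send_rows --claw '[0.3,0.3,0.3,0.3,0.3,0.3,0.3,0.3]' --pt "0 0 -0.02" --pt "0 0 -0.05" --pt "0 0 -0.08" --pt "0 0 -0.11" --pt "0 0 -0.13" --pt "0 0 -0.13" --pt "0 0 -0.13" --pt "0 0 -0.13" --roll '[0,0,0,0,0,0,0,0]'

```text
t: 14.85
tcp_pos: [0.4183, 0.3949, 0.1334]
orientation: [3.054, 0.702, 0.038]
ft_force: [-0.3, -0.4, -0.8]
opening: 0.404
```

```bash
python3 -c "
from h import *
go(.602,-.169,.13,-17.5)
s=manip.get_state()['tcp_pos'];c=cap('scene');u,v=proj(c,s).astype(int);A=c['pixels'][v-45:v+45,u-45:u+45]
c=cap('top');u,v=proj(c,s).astype(int);B=c['pixels'][v-45:v+45,u-45:u+45]
cv2.imwrite('pics/nut.png',cv2.resize(np.hstack([A,B])[:,:,::-1],None,fx=4.4,fy=4.4,interpolation=cv2.INTER_CUBIC))"
```

```text
travel [-0.0811  0.5875  0.009 ] roll 0.757 curyaw 25.9 q6 0.11 z 0.1334
```

View pics/nut.png

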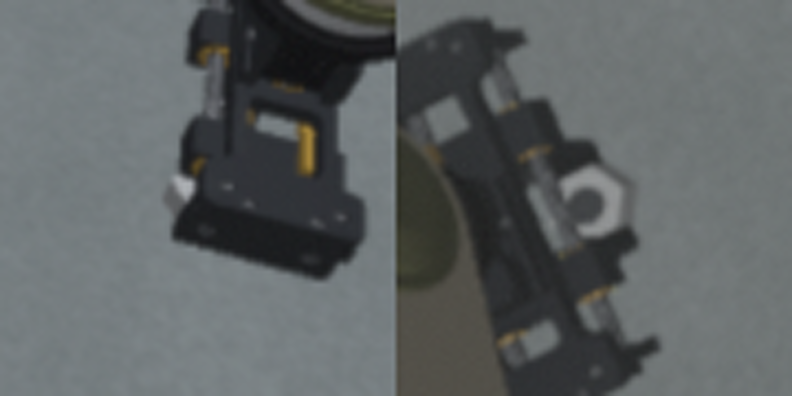

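The nut is gripped across its flats at 35.4 mm. I carry it.

>>> send_rows --claw '[0.3,0.3,0.3,0.3,0.3,0.3,0.3,0.3]' --pt "-0.005 0.03 0" --pt "-0.01 0.07 0" --pt "-0.016 0.11 0" --pt "-0.021 0.15 0" --pt "-0.026 0.19 0" --pt "-0.032 0.23 0" --pt "-0.036 0.26 0" --pt "-0.036 0.26 0" --roll '[0.05,0.1,0.16,0.22,0.28,0.34,0.38,0.38]'

```text
t: 15.62
tcp_pos: [0.5008, 0.1407, 0.1346]
orientation: [3.136, 0.101, 0.037]
ft_force: [0.6, -0.5, -0.1]
opening: 0.402
```

```bash
python3 -c "
from h import *
go(.602,-.169,.13,-17.5)"
```

```text
travel [0.0808 0.3156 0.008 ] roll 0.37 curyaw 3.7 q6 -0.01 z 0.1346
```

>>> send_rows --claw '[0.3,0.3,0.3,0.3,0.3,0.3,0.3,0.3]' --pt "0.009 0.035 0.001" --pt "0.019 0.075 0.002" --pt "0.029 0.115 0.003" --pt "0.04 0.155 0.004" --pt "0.05 0.195 0.005" --pt "0.06 0.235 0.006" --pt "0.07 0.275 0.007" --pt "0.081 0.315 0.008" --roll '[0.06,0.12,0.18,0.24,0.3,0.35,0.37,0.37]'

```text
t: 16.28
tcp_pos: [0.6021, -0.1699, 0.1287]
orientation: [-3.104, 0.479, -0.034]
ft_force: [0.6, 0.2, -1.5]
opening: 0.402
```

>>> send_rows --claw '[0.3,0.3,0.3,0.3,0.3,0.3,0.3,0.3]' --pt "0 0 0.02" --pt "0 0 0.04" --pt "0 0 0.06" --pt "0 0 0.06" --pt "0 0 0.06" --pt "0 0 0.06" --pt "0 0 0.06" --pt "0 0 0.06" --roll '[0,0,0,0,0,0,0,0]'

```text
t: 16.95
tcp_pos: [0.6038, -0.17, 0.0699]
orientation: [-3.104, 0.479, -0.037]
ft_force: [0.5, -0.5, -0.2]
opening: 0.405
```

```bash
python3 -c "
from h import *
go(.602,-.169,.014,-17.5)"
```

```text
travel [-0.0033 -0.0001  0.0558] roll -0.001 curyaw -17.5 q6 -0.16 z 0.0699
```

>>> send_rows --claw '[0.3,0.3,0.3,0.3,0.3,0.3,0.3,0.3]' --pt "-0.001 0 0.015" --pt "-0.002 0 0.03" --pt "-0.003 0 0.042" --pt "-0.003 0 0.048" --pt "-0.003 0 0.052" --pt "-0.003 0 0.054" --pt "-0.003 0 0.056" --pt "-0.003 0 0.056" --roll '[0,0,0,0,0,0,0,0]'

```text
t: 17.62
tcp_pos: [0.6025, -0.1693, 0.0141]
orientation: [-3.104, 0.478, -0.038]
ft_force: [-0.6, 0.4, -1.7]
opening: 0.403
```

>>> send_rows --claw '[0.45,0.55,0.6,0.6,0.6,0.6,0.6,0.6]' --pt "0 0 0" --pt "0 0 0" --pt "0 0 0" --pt "0 0 0" --pt "0 0 -0.03" --pt "0 0 -0.06" --pt "0 0 -0.1" --pt "0 0 -0.1" --roll '[0,0,0,0,0,0,0,0]'

```text
t: 18.28
tcp_pos: [0.6027, -0.1702, 0.1217]
orientation: [3.101, -0.478, 0.056]
ft_force: [-0.2, -0.2, 1.2]
opening: 0.601
```

```bash
python3 -c "
from h import *
go(.4275,-.0005,.10,-17.5)"
```

```text
travel [-0.2188 -0.109   0.014 ] roll -0.0 curyaw -17.5 q6 -0.16 z 0.1217
```

>>> send_rows --claw '[0.7,0.7,0.7,0.7,0.7,0.7,0.7,0.7]' --pt "-0.035 -0.018 0.002" --pt "-0.07 -0.036 0.005" --pt "-0.105 -0.053 0.008" --pt "-0.14 -0.07 0.01" --pt "-0.175 -0.087 0.012" --pt "-0.21 -0.105 0.014" --pt "-0.219 -0.109 0.014" --pt "-0.219 -0.109 0.014" --roll '[0,0,0,0,0,0,0,0]'

```text
t: 18.95
tcp_pos: [0.4256, 0.0011, 0.1002]
orientation: [3.102, -0.474, 0.055]
ft_force: [1.6, 0.5, -0.1]
opening: 0.704
```

>>> send_rows --claw '[0.7,0.7,0.7,0.7,0.7,0.7,0.7,0.7]' --pt "0 0 0" --pt "0 0 0" --pt "0 0 0.02" --pt "0 0 0.04" --pt "0 0 0.05" --pt "0 0 0.05" --pt "0 0 0.05" --pt "0 0 0.05" --roll '[0,0,0,0,0,0,0,0]'

```text
t: 19.62
tcp_pos: [0.4282, 0.0, 0.0508]
orientation: [3.101, -0.475, 0.057]
ft_force: [0.3, -1.1, 0.1]
opening: 0.701
```

```bash
python3 -c "
from h import *
from scipy.spatial.transform import Rotation as R
go(.4275,-.0005,.004,-17.5);print(R.from_rotvec(manip.get_state()['orientation']).as_matrix()[:,2])"
```

```text
travel [-0.0022  0.0008  0.0467] roll 0.001 curyaw -17.4 q6 0.02 z 0.0508
[ 0.03548829 -0.00890258 -0.99933044]
```

>>> send_rows --claw '[0.7,0.7,0.7,0.7,0.7,0.7,0.7,0.7]' --pt "-0.001 0.001 0.015" --pt "-0.002 0.001 0.03" --pt "-0.002 0.001 0.04" --pt "-0.002 0.001 0.046" --pt "-0.002 0.001 0.046" --pt "-0.002 0.001 0.046" --pt "-0.002 0.001 0.046" --pt "-0.002 0.001 0.046" --roll '[0,0,0,0,0,0,0,0]'

```text
t: 20.28
tcp_pos: [0.428, -0.0008, 0.0054]
orientation: [3.101, -0.475, 0.059]
ft_force: [0.2, -0.9, 0.8]
opening: 0.705
```

>>> send_rows --claw '[0.45,0.45,0.45,0.45,0.45,0.45,0.45,0.45]' --pt "0 0 0" --pt "0 0 0" --pt "0 0 0" --pt "0 0 0" --pt "0 0 0" --pt "0 0 0" --pt "0 0 0" --pt "0 0 0" --roll '[0,0,0,0,0,0,0,0]' --newtons 25

```text
t: 20.95
tcp_pos: [0.4282, -0.0009, 0.0057]
orientation: [3.101, -0.475, 0.06]
ft_force: [-0.7, 0.4, 5.8]
opening: 0.538
```

>>> send_rows --claw '[0.45,0.45,0.45,0.45,0.45,0.45,0.45,0.45]' --pt "0 0 -0.02" --pt "0 0 -0.04" --pt "0 0 -0.07" --pt "0 0 -0.1" --pt "0 0 -0.12" --pt "0 0 -0.12" --pt "0 0 -0.12" --pt "0 0 -0.12" --roll '[0,0,0,0,0,0,0,0]'

```text
t: 21.62
tcp_pos: [0.4231, 0.0004, 0.1245]
orientation: [3.101, -0.475, 0.057]
ft_force: [-0.3, 0.0, -1.3]
opening: 0.538
```

```bash
python3 -c "
from h import *
go(.5865,-.22,.12,-17.5)
s=manip.get_state()['tcp_pos'];c=cap('scene');u,v=proj(c,s).astype(int);A=c['pixels'][v-45:v+45,u-45:u+45];B=c['pixels'][v-65:v+25,u-115:u-25]
B=c['pixels'][122:212,175:265]
cv2.imwrite('pics/col.png',cv2.resize(np.hstack([A,B])[:,:,::-1],None,fx=4.4,fy=4.4,interpolation=cv2.INTER_CUBIC))"
```

```text
travel [0.2216 0.1614 0.0123] roll 0.001 curyaw -17.4 q6 0.02 z 0.1245
```

View pics/col.png

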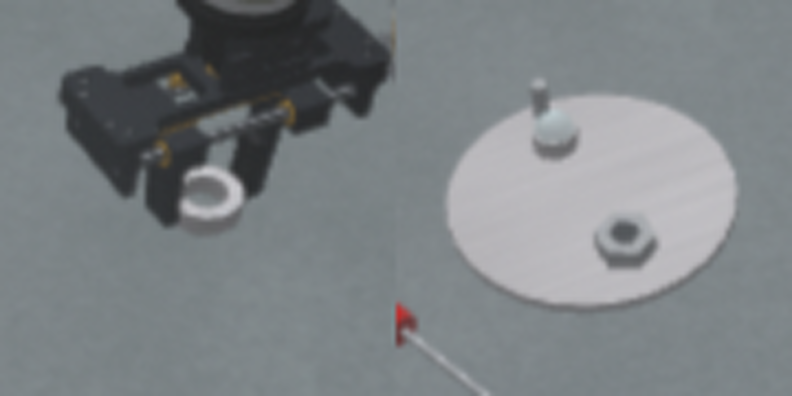

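The collar is held flat. The nut (crop (625,235)) and the short lens (555,133) lie and stand on the plate.

```bash
python3 -c "
from h import *
c=cap('scene');s=manip.get_state()['tcp_pos'];u,v=proj(c,s).astype(int)
# collar bottom at s.z-.0057 -> top at +.0103
print('collar top',at(c,u-45+210/4.4,v-45+193/4.4,s[2]+.0103),s)
C=np.array([.589,-.2184])
a=np.radians(-107.5);d=np.array([np.cos(a),np.sin(a)]);
for n,u,v in(('nut',227.1,174.7),('short',175+(554-396)/4.4,122+136/4.4)):
  P=at(c,u,v,.024);print(n,P,(P-C)@d,(P-C)@[-d[1],d[0]])
P=at(c,175+(540-396)/4.4,122+81/4.4,.04);print('pin',P,(P-C)@d,(P-C)@[-d[1],d[0]])
"
```

```text
collar top [0.4224747  0.00547102] [4.23092403e-01 3.73004366e-04 1.24231363e-01]
nut [ 0.60245056 -0.16577593] -0.054233132071627686 -0.0029963399978742036
short [ 0.57735119 -0.26742717] 0.05026091032215811 0.003633085287816924
pin [ 0.55835086 -0.30261518] 0.08953381912453273 -0.003906614188732699
```

>>> send_rows --claw '[0.45,0.45,0.45,0.45,0.45,0.45,0.45,0.45]' --pt "0.03 0.022 0.002" --pt "0.062 0.045 0.004" --pt "0.094 0.069 0.006" --pt "0.126 0.093 0.008" --pt "0.158 0.117 0.01" --pt "0.19 0.14 0.011" --pt "0.215 0.158 0.012" --pt "0.222 0.164 0.012" --roll '[0,0,0,0,0,0,0,0]'

```text
t: 22.38
tcp_pos: [0.5875, -0.2262, 0.1175]
orientation: [3.101, -0.479, 0.054]
ft_force: [-0.2, 1.2, -1.3]
opening: 0.532
```

>>> send_rows --claw '[0.45,0.45,0.45,0.45,0.45,0.45,0.45,0.45]' --pt "0 0 0" --pt "0 0 0" --pt "0 0 0.02" --pt "0 0 0.04" --pt "0 0 0.05" --pt "0 0 0.05" --pt "0 0 0.05" --pt "0 0 0.05" --roll '[0,0,0,0,0,0,0,0]'

```text
t: 23.05
tcp_pos: [0.5895, -0.2263, 0.0687]
orientation: [3.101, -0.478, 0.056]
ft_force: [-0.8, 0.1, -0.7]
opening: 0.531
```

```bash
python3 -c "
from h import *
go(.5865,-.223,.0145,-17.5)"
```

```text
travel [-0.0058 -0.0022  0.054 ] roll -0.001 curyaw -17.5 q6 -0.26 z 0.0687
```

>>> send_rows --claw '[0.45,0.45,0.45,0.45,0.45,0.45,0.45,0.45]' --pt "-0.003 -0.002 0.015" --pt "-0.006 -0.002 0.03" --pt "-0.006 -0.002 0.042" --pt "-0.006 -0.002 0.048" --pt "-0.006 -0.002 0.052" --pt "-0.006 -0.002 0.054" --pt "-0.006 -0.002 0.054" --pt "-0.006 -0.002 0.054" --roll '[0,0,0,0,0,0,0,0]'

```text
t: 23.72
tcp_pos: [0.5866, -0.2233, 0.015]
orientation: [3.1, -0.478, 0.058]
ft_force: [0.7, 0.6, -0.4]
opening: 0.531
```

>>> send_rows --claw '[0.6,0.65,0.7,0.7,0.7,0.7,0.7,0.7]' --pt "0 0 0" --pt "0 0 0" --pt "0 0 0" --pt "0 0 0" --pt "0 0 -0.03" --pt "0 0 -0.07" --pt "0 0 -0.11" --pt "0 0 -0.11" --roll '[0,0,0,0,0,0,0,0]'

```text
t: 24.38
tcp_pos: [0.5852, -0.2237, 0.1331]
orientation: [3.095, -0.477, 0.077]
ft_force: [0.4, -0.4, 1.2]
opening: 0.697
```

```bash
python3 -c "
from h import *
go(.426,-.3905,.12,0)
go(.426,-.3905,.12,10)"
```

```text
travel [-0.1021  0.207   0.0083] roll -0.306 curyaw -17.5 q6 -0.26 z 0.1331
 travel [-0.1021  0.207   0.0083] roll -0.48 curyaw -17.5 q6 -0.26 z 0.1331
```

>>> send_rows --claw '[0.65,0.65,0.65,0.65,0.65,0.65,0.65,0.65]' --pt "-0.015 0.03 0.001" --pt "-0.033 0.067 0.003" --pt "-0.051 0.104 0.005" --pt "-0.07 0.141 0.007" --pt "-0.088 0.178 0.008" --pt "-0.102 0.207 0.008" --pt "-0.102 0.207 0.008" --pt "-0.102 0.207 0.008" --roll '[0,0,0,0,0,0,0,0]'

```text
t: 25.05
tcp_pos: [0.4251, -0.3916, 0.1203]
orientation: [3.094, -0.482, 0.077]
ft_force: [0.9, 0.1, 1.0]
opening: 0.648
```

>>> send_rows --claw '[0.65,0.65,0.65,0.65,0.65,0.65,0.65,0.65]' --pt "0 0 0" --pt "0 0 0" --pt "0 0 0.01" --pt "0 0 0.02" --pt "0 0 0.03" --pt "0 0 0.03" --pt "0 0 0.03" --pt "0 0 0.03" --roll '[0,0,0,0,0,0,0,0]'

```text
t: 25.72
tcp_pos: [0.4266, -0.3921, 0.0902]
orientation: [3.094, -0.481, 0.077]
ft_force: [-0.8, 0.1, 0.4]
opening: 0.649
```

```bash
python3 -c "
from h import *
go(.426,-.3905,.004,-17.5)
T=cap('top');S=cap('scene')
A=T['pixels'][160:250,285:375];B=S['pixels'][122:212,175:265]
cv2.imwrite('pics/pl.png',cv2.resize(np.hstack([A,B])[:,:,::-1],None,fx=4.4,fy=4.4,interpolation=cv2.INTER_CUBIC))"
```

```text
travel [-0.0054 -0.0015  0.0861] roll -0.003 curyaw -17.7 q6 -0.67 z 0.0902
```

View pics/pl.png

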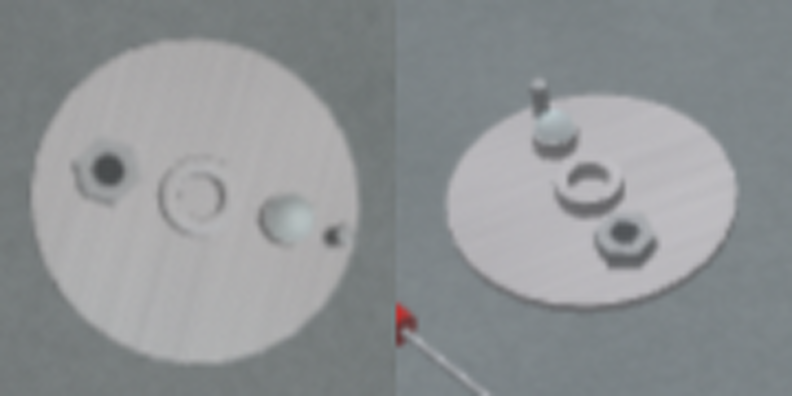

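```bash
python3 -c "
from h import *
T=cap('top');S=cap('scene')
t=at(T,285+196.5/4.4,160+194/4.4,.024);s=at(S,175+192.5/4.4,122+184/4.4,.024);p,q=at(T,328.95,205.3,.008),at(S,219,166.8,.008)
print('collar',t,s,(t+s)/2,'rel plate',t-p,s-q)"
```

```text
collar [ 0.5858213  -0.22126265] [ 0.59077506 -0.21588835] [ 0.58829818 -0.2185755 ] rel plate [0.00171231 0.0008191 ] [0.00171127 0.00249369]
```

>>> send_rows --claw '[0.65,0.65,0.65,0.65,0.65,0.65,0.65,0.65]' --pt "-0.003 -0.001 0.02" --pt "-0.005 -0.002 0.045" --pt "-0.005 -0.002 0.065" --pt "-0.005 -0.002 0.076" --pt "-0.005 -0.002 0.082" --pt "-0.005 -0.002 0.085" --pt "-0.005 -0.002 0.085" --pt "-0.005 -0.002 0.085" --roll '[0,0,0,0,0,0,0,0]' --newtons 20

```text
t: 26.58
tcp_pos: [0.4268, -0.3908, 0.0064]
orientation: [3.092, -0.481, 0.08]
ft_force: [0.3, -0.6, 1.0]
opening: 0.645
```

>>> send_rows --claw '[0.4,0.4,0.4,0.4,0.4,0.4,0.4,0.4]' --pt "0 0 0" --pt "0 0 0" --pt "0 0 0" --pt "0 0 0" --pt "0 0 0" --pt "0 0 0" --pt "0 0 0" --pt "0 0 0" --roll '[0,0,0,0,0,0,0,0]'

```text
t: 27.25
tcp_pos: [0.427, -0.3911, 0.0071]
orientation: [3.091, -0.481, 0.081]
ft_force: [-0.9, 0.3, 6.3]
opening: 0.46
```

>>> send_rows --claw '[0.4,0.4,0.4,0.4,0.4,0.4,0.4,0.4]' --pt "0 0 -0.02" --pt "0 0 -0.04" --pt "0 0 -0.07" --pt "0 0 -0.1" --pt "0 0 -0.11" --pt "0 0 -0.11" --pt "0 0 -0.11" --pt "0 0 -0.11" --roll '[0,0,0,0,0,0,0,0]'

```text
t: 27.92
tcp_pos: [0.4211, -0.3882, 0.115]
orientation: [3.094, -0.482, 0.077]
ft_force: [-0.7, 0.6, -1.0]
opening: 0.454
```

```bash
python3 -c "
from h import *
s=manip.get_state()['tcp_pos'];c=cap('scene');u,v=proj(c,s).astype(int);print(u,v);A=c['pixels'][v-45:v+45,u-45:u+45]
c=cap('top');u,v=proj(c,s).astype(int);print(u,v);B=c['pixels'][v-45:v+45,u-45:u+45]
cv2.imwrite('pics/tall.png',cv2.resize(np.hstack([A,B])[:,:,::-1],None,fx=4.4,fy=4.4,interpolation=cv2.INTER_CUBIC))"
```

```text
221 89
411 269
```

View pics/tall.png

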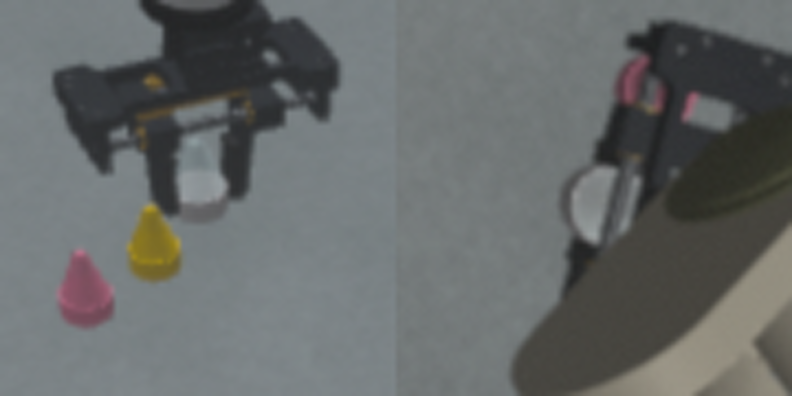

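The tall lens is held upright between the jaws and the look-alikes were not disturbed. I work out its offset from the TCP.

```bash
python3 -c "
from h import *
S=cap('scene');T=cap('top');p=manip.get_state()['tcp_pos'];z=p[2]-.007+.018
a,b=at(S,221.9,86.3,z),at(T,412.4,270.6,z);print(p,a,b,'off',(a+b)/2-p[:2])
b_=S['pixels'][74:98,208:236].mean(2).astype(int);print(b_)
off=(a+b)/2-p[:2]
go(*(np.array([.5883,-.2186])-off),.13,-17.5)"
```

```text
[ 0.42136142 -0.38861295  0.11567512] [ 0.4196699  -0.38506666] [ 0.42000825 -0.38539051] off [-0.00152235  0.00338437]
[[ 82  59  52  50  50  49  49  47  55  76  98 108 125 123 122 122 123 118
   86  68  55  50  49  48  52  72 106 119]
 [ 68  56  49  48  48  47  48  48  64 103 126 141 143 133 127 126 124 115
   68  58  58  54  49  48  54  80 119 124]
 [ 66  58  49  47  47  48  47  50  66 107 131 144 145 135 130 127 125 117
   72  55  57  56  52  49  55  83 120 124]
 [ 67  54  49  49  49  49  49  53  72 109 128 130 130 126 129 129 126 118
   82  52  51  50  49  50  59  89 120 124]
 [ 75  53  49  48  49  48  51  65  96 115 127 127 124 122 129 133 128 119
   82  52  48  48  48  49  61  95 122 125]
 [113  65  49  48  48  50  57  80 115 127 128 126 123 120 126 133 130 119
   81  52  48  47  47  50  65 104 125 127]
 [119  74  52  48  49  49  53  65  99 126 129 127 123 121 125 132 132 118
   72  51  48  48  48  51  66 105 124 126]
 [122  85  54  50  50  49  49  61  98 127 128 128 125 123 124 129 133 120
   70  51  49  48  48  52  68 111 124 126]
 [122  87  55  50  50  49  50  67 107 130 13
[... 1205 characters left out ...]
 117 125 127 126 125 125 126 126 126]
 [101  94  89  91 104 115 102 117 114 107 102 102 100  99  98 100  99 104
  111 122 125 126 126 126 125 124 126 125]
 [ 98  92  89  90 100 115 123 125 123 116 111 110 106 106 109 112 113 120
  122 123 124 125 126 126 126 125 125 126]
 [ 95  91  90  88  93 105 120 126 126 124 124 123 123 123 122 122 122 122
  123 124 123 124 124 125 126 125 124 125]
 [ 95  92  90  89  91  97 112 123 125 124 124 124 124 123 123 123 123 124
  124 124 125 125 125 125 125 125 125 125]
 [ 95  93  91  90  90  96 105 119 125 124 124 124 124 124 122 124 124 125
  124 125 125 126 126 126 125 125 126 127]]
 travel [ 0.1104 -0.2099 -0.0092] roll -0.003 curyaw -17.7 q6 -0.67 z 0.1157
```

>>> send_rows --claw '[0.4,0.4,0.4,0.4,0.4,0.4,0.4,0.4]' --pt "0.015 -0.028 -0.005" --pt "0.033 -0.063 -0.008" --pt "0.051 -0.098 -0.009" --pt "0.07 -0.133 -0.009" --pt "0.088 -0.168 -0.009" --pt "0.105 -0.2 -0.009" --pt "0.11 -0.21 -0.009" --pt "0.11 -0.21 -0.009" --roll '[0,0,0,0,0,0,0,0]'

```text
t: 28.78
tcp_pos: [0.5908, -0.2195, 0.1289]
orientation: [3.095, -0.476, 0.078]
ft_force: [-0.8, 0.2, -1.5]
opening: 0.457
```

>>> send_rows --claw '[0.4,0.4,0.4,0.4,0.4,0.4,0.4,0.4]' --pt "0 0 0" --pt "0 0 0" --pt "0 0 0.02" --pt "0 0 0.04" --pt "0 0 0.06" --pt "0 0 0.06" --pt "0 0 0.06" --pt "0 0 0.06" --roll '[0,0,0,0,0,0,0,0]'

```text
t: 29.45
tcp_pos: [0.5936, -0.2215, 0.0702]
orientation: [3.094, -0.477, 0.08]
ft_force: [0.8, -0.5, -0.9]
opening: 0.462
```

```bash
python3 -c "
from h import *
go(.5885,-.2227,.0315,-17.5)"
```

```text
travel [-0.0065  0.0025  0.0384] roll -0.001 curyaw -17.5 q6 -0.25 z 0.0702
```

>>> send_rows --claw '[0.4,0.4,0.4,0.4,0.4,0.4,0.4,0.4]' --pt "-0.003 0.001 0.005" --pt "-0.006 0.002 0.012" --pt "-0.006 0.002 0.02" --pt "-0.006 0.002 0.027" --pt "-0.006 0.002 0.033" --pt "-0.006 0.002 0.036" --pt "-0.006 0.002 0.037" --pt "-0.006 0.002 0.038" --roll '[0,0,0,0,0,0,0,0]'

```text
t: 30.12
tcp_pos: [0.5893, -0.2223, 0.0317]
orientation: [3.094, -0.477, 0.08]
ft_force: [-0.9, 0.4, 0.0]
opening: 0.458
```

```bash
python3 -c "
from h import *
go(.5885,-.2227,.0315,-17.5);print(manip.get_state()['ft_force'],manip.get_state()['tcp_pos'])"
```

```text
travel [-0.0006  0.0006  0.0002] roll -0.001 curyaw -17.5 q6 -0.25 z 0.0317
[-0.89191499  0.38936942  0.04476172] [ 0.58927013 -0.22231249  0.03173407]
```

>>> send_rows --claw '[0.4,0.4,0.4,0.4,0.4,0.4,0.4,0.4]' --pt "0 0 0.001" --pt "0 0 0.001" --pt "0 0 0.001" --pt "0 0 0.002" --pt "0 0 0.002" --pt "0 0 0.002" --pt "0 0 0.002" --pt "0 0 0.002" --roll '[0,0,0,0,0,0,0,0]'

```text
t: 30.78
tcp_pos: [0.5895, -0.2224, 0.0311]
orientation: [3.093, -0.477, 0.081]
ft_force: [-4.0, 1.5, 9.6]
opening: 0.462
```

>>> send_rows --claw '[0.48,0.5,0.52,0.55,0.6,0.65,0.68,0.7]' --pt "0 0 0" --pt "0 0 0" --pt "0 0 0" --pt "0 0 0" --pt "0 0 0" --pt "0 0 0" --pt "0 0 0" --pt "0 0 0" --roll '[0,0,0,0,0,0,0,0]'

```text
t: 31.45
tcp_pos: [0.5895, -0.2224, 0.031]
orientation: [3.093, -0.477, 0.081]
ft_force: [-0.7, 0.1, -0.2]
opening: 0.7
```

>>> send_rows --claw '[0.7,0.7,0.7,0.7,0.7,0.7,0.7,0.7]' --pt "0 0 -0.02" --pt "0 0 -0.05" --pt "0 0 -0.09" --pt "0 0 -0.12" --pt "0 0 -0.15" --pt "0 0 -0.15" --pt "0 0 -0.15" --pt "0 0 -0.15" --roll '[0,0,0,0,0,0,0,0]'

```text
t: 32.12
tcp_pos: [0.5817, -0.2194, 0.1797]
orientation: [3.094, -0.477, 0.079]
ft_force: [-0.3, 0.7, -0.6]
opening: 0.701
```

>>> send_rows --claw '[0.7,0.7,0.7,0.7,0.7,0.7,0.7,0.7]' --pt "-0.03 0 0" --pt "-0.07 0 0" --pt "-0.11 0 0" --pt "-0.14 0 0" --pt "-0.17 0 0" --pt "-0.19 0 0" --pt "-0.19 0 0" --pt "-0.19 0 0" --roll '[0,0,0,0,0,0,0,0]'

```text
t: 32.78
tcp_pos: [0.4002, -0.162, 0.1692]
orientation: [3.095, -0.478, 0.076]
ft_force: [0.2, 0.0, -0.8]
opening: 0.701
```

```bash
python3 - <<'E'
from h import *
T=cap('top');S=cap('scene')
def cr(c,u,v,r): return cv2.resize(c['pixels'][v-r:v+r,u-r:u+r,::-1],(300,300),interpolation=cv2.INTER_CUBIC)
cv2.imwrite('pics/final.png',np.vstack([np.hstack([cr(T,329,205,42),cr(T,165,214,30)]),np.hstack([cr(S,219,160,42),cr(S,341,243,30)])]))
E
```

```text
(no output)
```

View pics/final.png

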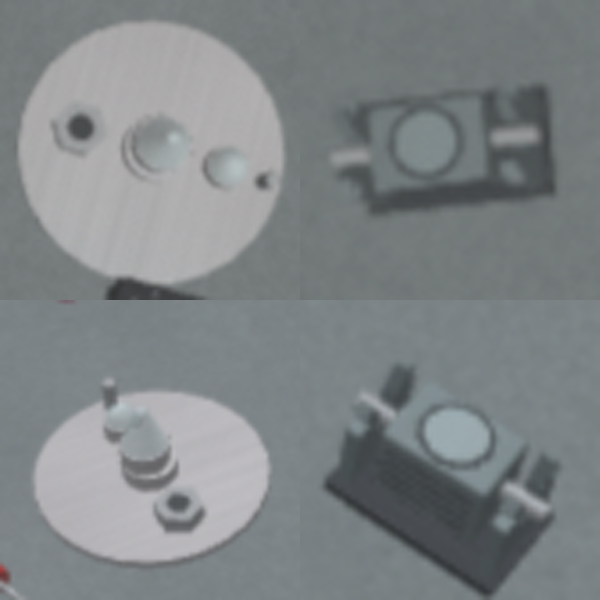

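Everything looks in place. One numeric check of lens on collar and of the lamp and the others.

```bash
python3 - <<'E'
from h import *
T=cap('top');S=cap('scene')
l=at(T,331.8,203.3,.042);t=at(T,285+196.5/4.4,160+194/4.4,.024);print('top: lens-collar',l-t)
l=at(S,177+146/3.571,118+147/3.571,.042);s=at(S,175+192.5/4.4,122+184/4.4,.024);print('scene: lens-collar',l-s)
print('tips apex',at(S,177+139/3.571,118+108/3.571,.08),at(T,287+178/3.571,163+133/3.571,.08))
for n,c,u,v in(('T',T,135+426/10-30,184+143/10),('S',S,311+457/10,213+136/10)): 
    u=135+(426-300)/5 if n=='T' else 311+(457-300)/5; v=184+143/5 if n=='T' else 213+(436-300)/5
    print('lamp window',n,at(c,u,v,.063))
print(S['pixels'][150:175,205:232].mean(2).astype(int))
b=at(S,219,166.8,.008);print(manip.get_state()['t'])
E
```

```text
top: lens-collar [ 0.00025711 -0.00240595]
scene: lens-collar [-0.00016584 -0.00215768]
tips apex [ 0.5883132  -0.22516093] [ 0.58981218 -0.22948488]
lamp window T [0.56785191 0.21724385]
lamp window S [0.56944528 0.22067408]
[[179 175 169 173 171 171 170 167 165 156 156 157 154 159 171 179 181 182
  183 184 184 184 184 184 185 185 184]
 [179 170 161 162 162 163 163 160 155 148 146 142 148 153 162 174 182 184
  184 184 184 183 184 184 185 185 185]
 [179 164 159 157 156 156 155 154 147 144 141 141 149 152 158 168 180 183
  183 183 184 184 184 185 185 185 185]
 [174 148 157 154 153 155 154 150 146 144 140 145 149 150 155 163 174 182
  184 184 184 184 184 185 184 184 184]
 [173 132 130 142 145 155 152 145 155 155 153 151 150 150 153 159 167 176
  183 183 183 184 184 184 184 185 186]
 [176 143 116 113 111 116 132 149 156 156 153 151 149 149 151 155 162 170
  179 178 183 184 185 186 186 185 186]
 [177 152 121 110 109 120 149 155 156 154 153 150 150 150 151 156 161 167
  172 165 183 186 186 185 185 185 184]
 [183 175 148 125 125 136 157 156 156 155 155 151 151 150 151 155 158 162
  167 175
[... 1259 characters left out ...]
 186 188 188]
 [183 183 182 183 182 182 178 158 127 114 109 107 107 106 105 105 105 108
  120 144 177 184 185 186 186 185 186]
 [182 182 182 182 182 182 181 177 158 139 123 116 112 112 115 115 119 133
  151 169 175 176 176 177 177 177 181]
 [182 182 181 182 183 183 182 182 180 176 162 150 140 142 150 151 156 174
  169 166 160 159 160 165 167 169 175]
 [182 183 182 182 183 182 183 182 183 183 182 180 179 180 182 182 178 173
  166 152 126 123 126 142 155 166 169]
 [183 182 182 182 183 182 184 183 183 183 185 185 185 186 185 182 174 170
  158 122  93  90  91  96 115 157 168]
 [181 182 182 183 183 182 183 183 183 184 185 185 186 185 181 169 168 165
  142  97  86  86  86  87 100 140 167]]
32.9833
```

```bash
python3 - <<'E'
from h import *
S0=np.load('scene0.npy',allow_pickle=True).item();S=cap('scene')
print('control apex',at(S0,220.8,103.9,.056),'foot',at(S0,221.5,114.2,.018))
C=np.array([.5906,-.218])
for n,z in(('base',.024),('foottop',.042),('apex',.08)): print(n,proj(S,[*C,z]))
print('ctl upright from foot',proj(S0,[.4282,-.3878,.056]),proj(S0,[.4282,-.3878,0]))
print(S['pixels'][140:164,205:232].mean(2).astype(int)); print(S0['pixels'][98:124,212:231].mean(2).astype(int))
E
```

```text
control apex [ 0.42399543 -0.39242328] foot [ 0.42823515 -0.3878396 ]
base [218.32655971 163.42455622]
foottop [217.89755889 159.17130779]
apex [216.95921667 149.86828922]
ctl upright from foot [220.77187569 105.09414856] [221.85721137 118.38220875]
[[137 153 163 155 134 130 131 131 131 130 129 130 131 130 130 131 131 131
  132 132 131 130 130 131 131 132 131]
 [139 154 161 156 132 131 131 131 132 132 131 130 130 129 130 130 131 132
  133 132 131 130 130 131 132 130 130]
 [122 121 125 117 119 130 132 131 132 133 133 131 131 132 135 135 136 136
  136 134 132 131 132 133 132 131 130]
 [123 105 100 101 114 131 135 137 138 141 143 143 145 151 153 154 153 153
  152 150 144 144 145 142 139 136 134]
 [127 105  98  99 113 142 152 158 161 168 175 176 176 178 178 179 178 177
  177 177 178 178 177 169 161 155 151]
 [132 109  99 101 125 171 176 176 177 179 180 180 180 180 180 180 180 181
  182 182 182 182 181 180 181 180 178]
 [152 121 101 105 128 178 182 181 179 179 180 180 179 180 181 182 182 182
  182 181 182 182 182 181 182 182 182]
 [169 129 112 132 157 190 191 184 179 178 180 182 181 181 1
[... 3269 characters left out ...]
 150 149 147 146 146 149 146 137 108 125 128
  128]
 [127 125 124 119 126 143 147 146 148 146 143 144 147 127 105 104 126 129
  128]
 [125 125 125 119 111 112 118 128 138 139 130 126 109 102  98 105 127 129
  129]
 [125 124 125 124 111 106 106 107 107 107 105 103 100  98 100 111 127 130
  130]
 [124 125 127 125 117 109 105 103 102 100 100 100 100 100 106 119 127 129
  131]
 [127 127 127 126 123 117 108 105 103 102 103 102 103 112 121 126 129 129
  131]
 [127 127 126 127 126 125 117 114 111 113 114 115 117 127 129 130 131 130
  130]
 [127 126 125 126 126 126 126 126 127 126 126 126 128 130 130 130 130 130
  130]
 [127 128 126 126 125 126 127 128 129 128 126 127 127 128 127 128 128 128
  129]]
```

```bash
python3 -c "
from h import *
print(ticket.hand_in(),manip.get_state()['t'])"
```

```text
the job is handed in; nothing more can be done
the job is handed in; nothing more can be done
```

The lamp and the four loose parts are set out, and I handed the job in at about 33 s on the robot's clock. No verdict was reported.

**What the last checks showed:**
- **Lamp:** both pins lie down in the slots with the window up. The window centre is at about (0.569, 0.219), against a stand centre of about (0.570, 0.219).
- **Collar:** about 2–3 mm from the plate centre.
- **Tall lens:** about 2.3 mm off the collar's centre in both views. I used the clear one and left the pink and yellow look-alikes alone.
- **Short lens:** about +50 mm from the plate centre towards the pin and 4 mm off the line.
- **Nut:** about −54 mm on the other side and 3 mm off the line. I last measured it and the short lens before placing the collar, and both looked unmoved in the final picture.
- **Gripper:** open and clear of everything. I did not re-measure the screwdriver, tray and jar after the start. Nothing was gripped or placed near them.

**What disagreed:**
- The two cameras differ by about 4–5 mm in absolute position. I averaged them and relied on measurements relative to the plate.
- A direct reading of the tall lens's tip suggested a lean. The same reading on the untouched lens at the start gave a similar offset. Comparing tip and foot in the image, it looks upright.
- The tool built up a tilt of about 0.05 rad over the run. Everything had been set flat before release.

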